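Point out the order's parts and acknowledge

ROBOT

A 6-joint arm with a two-finger parallel gripper is mounted at the origin on a cart in front of the work surface, level with it; the furniture and walls round the work are solid. World frame = base frame: x ahead of the robot, y to its left, z up, the work surface at z = 0. Lengths are in m, angles in rad, forces in N, time in s.
With the tool pointing down it reaches from about 0.35 to 0.775 m from the base axis. Payload 7.3 kg.
Tool frame: the origin (TCP) lies on the centre line of the jaws, within the pads' length; the fingertips stand 17 mm ahead of it and the grasp point (between the pads) lies 2 mm behind it (robot.tip_extent is the distance from the TCP to the fingertips, in m); z points along the fingers, y is the line along which they close (so a half turn about z gives the same grasp; the last joint's range is limited). The gripper opens to 92 mm and grips with 3 to 60 N. Pads are 19 mm wide; open, the fingers measure 130 mm over their backs; the gripper's body (75 mm by 190 mm) begins 47 mm behind the grasp point.
Start: joints at [1.116, 0.342, 1.524, -0, 1.275, -0.146], TCP at [0.16, 0.5, 0.244] pointing down, gripper open.
Joint ranges: [-2.53, 2.53], [-0.77, 2.02], [0.04, 2.7], [-1, 4.14], [0.28, 2.66], [-3.11, 3.11]. Speed limits (rad/s): [2.57, 2.57, 3.14, 3.14, 3.14, 3.14].

INTERFACE

Orientations are given as [roll, pitch, yaw] about the fixed x, y, z axes, in that order (R = Rz(yaw) Ry(pitch) Rx(roll)).
In Python, from cell import robot gives the robot as it stands.
- The arm moves only by the tool step_arm, never from a script. Its argument "motion" is a list of rows, each a list of 2 entries, a list of its own where there are three numbers: the shift along the tool's x, y, z in units of 60 mm (1.0 is 60 mm), then the turn about the tool's z in rad. In form: [[[x, y, z], spin], ...]. A call has 1 to 10 rows; each row is the pose to reach, as a shift and turn from the pose commanded when the call began, along the tool's axes at that moment; what a row does not reach only later rows make up. A row lasts 1/8 s, in which the tool goes at most 62.5 mm and 10.7 degrees, less where a joint would pass 70% of its speed; a pose out of reach is approached as far as the arm can. A call with a gripper value outside its range is refused whole. "hand" is the closure in counts, from 0 (fully open) to 255 (shut), set as the call begins (left out, the last holds). The fingers move at their own pace and stop on an object; "squeeze" is the grip in N (left out, the last holds). Time passes only in rows, so rows that repeat a pose let the fingers close. It gives the time, the measured TCP pose, the force, the opening and the grip force at its end, in the units of the state.
- robot.observe(): the state, without advancing time (a new reading comes with each control period).
- robot.read_camera(name): name is "side" or "top" or "wrist"; returns a dict with "pixels" (400x640x3 uint8, red, green, blue), "intrinsics" (3x3 intrinsics, pixels), "xyz" and "rotation" of the camera in the world; the wrist camera has in their place "T_tool_cam" (4x4, takes a point from camera to tool coordinates, whose origin is the TCP and whose axes are the flange's). Camera axes: x right, y up, looking along -z (the intrinsics and any distortion apply to the point x, -y, -z); pixel columns grow to the right and rows downward; lengths in m; the calibration is good to about 2 mm. A picture is of the moment at which its call begins: read the wrist's pose just before it. There is no depth.
- robot.hand_in(): hands the job in; it is judged then, once.
The state is a dict: "time": time; "qpos": joint angles; "qvel": joint speeds; "joint_efforts": joint torques, N m; "tool_pos": TCP position; "tool_rot": TCP orientation; "contact_force": force on the tool from outside, world axes, zero at the start; "torque": the same for the moment, N m; "opening": finger opening in m; "grip_force": force on a finger pad.
Only numpy, scipy, OpenCV 4.12 (cv2) and the standard library are available. Lean on these libraries where they do the work, as an engineer would, in place of code of your own. Each camera call takes 0.05 s, during which the arm holds its last target. There are 200 camera calls.

TASK

Four blue parts boxes stand together on the left of the bench, beside a green button; confirm the order to the station by pointing from above at the middle of the box of red caps with the fingertips just above its rim (within about five centimetres) for a good second, then in the same way at the box of black rings, and then press the green button fully down and let go. Only point at the boxes: do not touch, shift or lift them, keep the hand well up when crossing over the box of grey parts or the box of white screws so that it does not point at them, and leave the other things on the bench alone.

Things in the scene. Friction and masses are not known exactly. Their poses are not given: they have to be found in the camera images.
- caps_box: Open blue plastic box filled with bright red plastic caps (one of four alike but for their contents), about 123 x 104 mm, walls 48 mm high and 4 mm thick; the contents stand up to 4 mm above the rim; stands loose on the bench. Origin: centre of its underside; x along its 123 mm side, z up.
- black_box: Open blue plastic box filled with black rings (one of four alike but for their contents), about 123 x 104 mm, walls 48 mm high and 4 mm thick; the contents stay below the rim; stands loose on the bench. Origin: centre of its underside; x along its 123 mm side, z up.
- grey_box: Open blue plastic box filled with small grey metal parts (one of four alike but for their contents), about 123 x 104 mm, walls 48 mm high and 4 mm thick; the contents stay below the rim; stands loose on the bench. Origin: centre of its underside; x along its 123 mm side, z up.
- white_box: Open blue plastic box filled with small white screws (one of four alike but for their contents), about 123 x 104 mm, walls 48 mm high and 4 mm thick; the contents stay below the rim; stands loose on the bench. Origin: centre of its underside; x along its 123 mm side, z up.
- caps_box_rim (a point): Middle of the mouth of the blue box filled with bright red plastic caps, at rim height, 48 mm above the bench. z up. Pointing is read at the spot midway between the two fingertips.
- black_box_rim (a point): Middle of the mouth of the blue box filled with black rings, at rim height, 48 mm above the bench. z up. Pointing is read at the spot midway between the two fingertips.
- grey_box_rim (a point): Middle of the mouth of the blue box filled with small grey metal parts, at rim height, 48 mm above the bench. z up. Pointing is read at the spot midway between the two fingertips.
- white_box_rim (a point): Middle of the mouth of the blue box filled with small white screws, at rim height, 48 mm above the bench. z up. Pointing is read at the spot midway between the two fingertips.
- ack_button_top (a point): Centre of the top face of the round green push button, 36 mm across, on a round grey housing (52 mm across, 12 mm high) fixed to the bench left of the boxes. The face is 22 mm above the bench when released; pressed fully it still stands 4 mm above the housing. A nut runner hangs from an arm over the bench to the right of the boxes: keep the hand clear of it. z up, it is pressed straight down.
- ack_button (a joint): Travel of the green button: 0 released, 0.006 m fully down. A spring returns it; fully down takes about 4 N.
- sleeve: Turned steel sleeve standing on end, 25 mm across, 30 mm high; bystander. Origin: centre of its underside.
- oil: Green oil bottle, 38 mm across, 89 mm high; bystander. Origin: centre of its underside.
- pen: White marker with a red cap, lying flat, 125 mm long, 14 mm thick, long side along its y; bystander. Origin: under its middle.
Things that resemble listed ones, but are neither listed nor needed, are in the scene too. Leave any turquoise look-alike of the black_box alone.

How it is judged:
By the outcome, as a careful person would: the job done as asked, in the order asked, and still so for the second after the job is handed in, with the robot touching nothing.
It also fails if it takes over 56 s, if anything falls off the work surface, if the arm or the gripper's body presses on something with over 40 N, if the wrist force passes 120 N, or if a joint passes its speed limit or range.

## Working session

There is one attempt and no reset: what is moved stays moved. The work goes in short steps, Python scripts to look and compute and a tool call to move; the robot and the scene stay as the last step left them, time stands still between calls to the robot, and variables do not carry over. Pictures are saved under pics/ and viewed, at most 10 in all, crops included, and the job is handed in when it is done.

Besides the shell and the picture viewer there is one more tool, called after ">>>" as name([rows], argument=value, ...), one row to a line, values as JSON. step_arm: Moves the arm, as the interface text tells. Its arguments: {"type":"object","properties":{"motion":{"type":"array"},"hand":{"type":"number"},"squeeze":{"type":"number"}},"required":["motion"]}

```bash
mkdir -p pics; python3 - <<'E'
from cell import robot
import cv2
s=robot.observe(); print(s['time'],s['tool_pos'],s['tool_rot'],s['opening'])
for n in ("top","side"):
    c=robot.read_camera(n); cv2.imwrite(f"pics/{n}1.png",c["pixels"][:,:,::-1]); print(c["xyz"],c["rotation"],c["intrinsics"],[k for k in c])
E
```

```text
0.0 [0.15937558 0.49981618 0.24304569] [-3.14004963e+00 -2.31115714e-04  2.83274397e+00] 0.09170198884326304
[0.46529403 0.21055832 0.96632338] [ 0.11222149 -0.02247048 -1.56864116] [[406.53601711   0.         314.47392247]
 [  0.         406.53601711 206.16351026]
 [  0.           0.           1.        ]] ['pixels', 'intrinsics', 'xyz', 'rotation']
[0.42380776 1.19323458 0.438386  ] [ 1.21027024  0.00791619 -2.99829311] [[509.96090818   0.         326.95711274]
 [  0.         509.96090818 189.32433551]
 [  0.           0.           1.        ]] ['pixels', 'intrinsics', 'xyz', 'rotation']
```

View pics/top1.png

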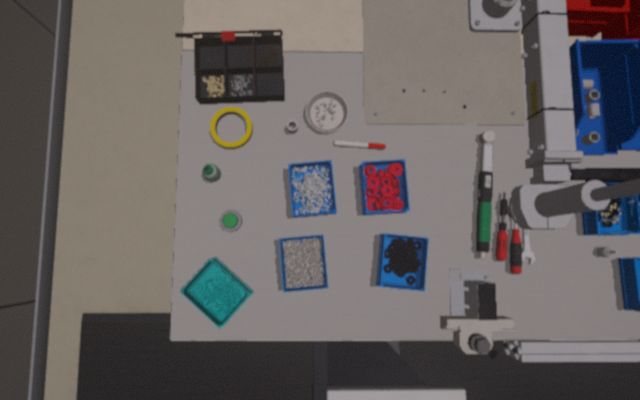

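View pics/side1.png

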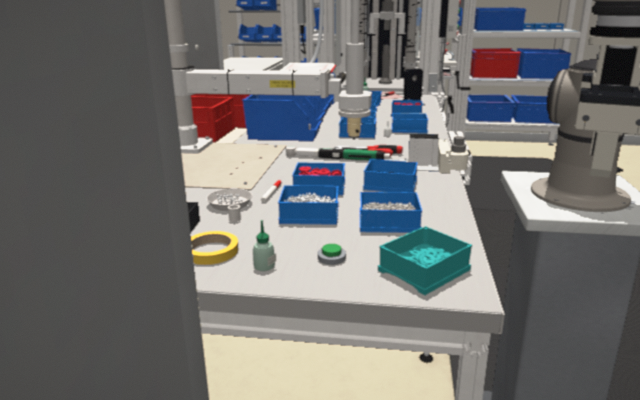

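The top view shows the boxes: white at (312,189), red caps at (385,187), grey at (303,263), black rings at (403,262). The green button is at (230,221), the turquoise look-alike at (217,292), the oil at (210,172), and the nut runner arm is around (550,205). The side view agrees.

```bash
cat > h.py <<'E'
import numpy as np,cv2
from scipy.spatial.transform import Rotation as R
def ray(c,u,v,z):
    K=c["intrinsics"];d=np.array([(u-K[0,2])/K[0,0],-(v-K[1,2])/K[1,1],-1])
    d=R.from_euler('xyz',c["rotation"]).apply(d);p=np.array(c["xyz"]);return p+d*(z-p[2])/d[2]
def proj(c,P):
    K=c["intrinsics"];q=R.from_euler('xyz',c["rotation"]).inv().apply(np.array(P)-c["xyz"])
    return K[0,2]+K[0,0]*q[0]/-q[2],K[1,2]-K[1,1]*q[1]/-q[2]
E
python3 - <<'E'
from cell import robot
from h import *
c=robot.read_camera("top");s=robot.read_camera("side")
h=cv2.cvtColor(c["pixels"],cv2.COLOR_RGB2HSV)
def blobs(m,z,a):
    for k in cv2.findContours(m,cv2.RETR_EXTERNAL,cv2.CHAIN_APPROX_NONE)[0]:
        if cv2.contourArea(k)>a:
            r=cv2.minAreaRect(k);P=ray(c,*r[0],z);print(np.round(r[0],1),np.round(r[1],1),round(r[2]),P.round(3),"side px",np.round(proj(s,P)),[ray(c,*q,z)[:2].round(3).tolist() for q in cv2.boxPoints(r)])
m=cv2.inRange(h,(102,120,60),(125,255,255));m[:,450:]=0
blobs(m,.045,500)
g=cv2.inRange(h,(45,100,60),(80,255,255));g[:,300:]=0
blobs(g,.022,60)
print(robot.observe()['tool_pos'])
w=robot.read_camera("wrist");print(w["T_tool_cam"])
cv2.imwrite("pics/w1.png",w["pixels"][:,:,::-1])
E
```

```text
[402.4 261.8] [47.7 53. ] 5 [ 0.444 -0.009  0.045] side px [390. 167.] [[0.39, 0.051], [0.508, 0.039], [0.499, -0.07], [0.381, -0.056]]
[311.7 188.5] [52.4 43.6] 85 [0.61  0.196 0.045] side px [309. 194.] [[0.666, 0.252], [0.676, 0.151], [0.554, 0.142], [0.546, 0.241]]
[229.5 220. ] [12. 13.] 90 [0.539 0.387 0.022] side px [330. 247.] [[0.552, 0.402], [0.553, 0.372], [0.525, 0.371], [0.525, 0.401]]
[0.15943824 0.49997133 0.24329874]
[[ 8.41712945e-04  9.50590465e-01  3.10446549e-01  8.48620541e-02]
 [ 9.99999511e-01 -6.38943391e-04 -7.54845042e-04 -3.08274162e-04]
 [-5.19190729e-04  3.10447032e-01 -9.50590538e-01 -1.40870832e-01]
 [ 0.00000000e+00  0.00000000e+00  0.00000000e+00  1.00000000e+00]]
```

View pics/w1.png

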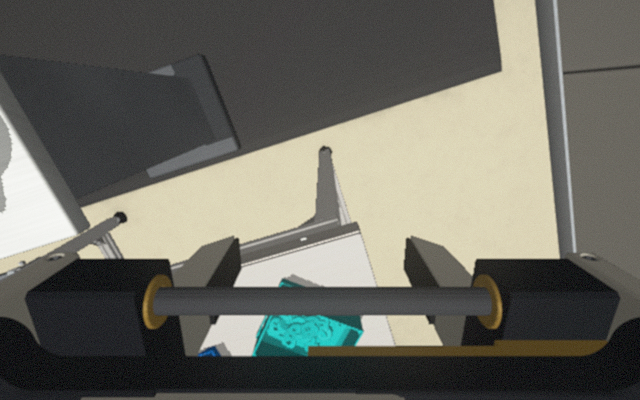

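```bash
cat >> h.py <<'E'
def units(s,target):
    return (R.from_euler('xyz',s['tool_rot']).inv().apply(np.array(target)-s['tool_pos'])/.06).round(2)
E
python3 - <<'E'
from cell import robot
from h import *
c=robot.read_camera("top");s=robot.read_camera("side")
for n,u,v in(("caps",384.5,187),("grey",303,263)):
    P=ray(c,u,v,.045);print(n,P.round(3),np.round(proj(s,P)))
for uv in((545,205),(525,205)):
  for z in(.1,.2,.3,.4,.5):
    P=ray(c,*uv,z);print("runner",P.round(3),np.round(proj(s,P)))
print(units(robot.observe(),[.61,.03,.23]))
im=s["pixels"][20:220,260:460,::-1]
cv2.imwrite("pics/crop.png",np.hstack([cv2.resize(im,None,fx=2,fy=2),cv2.resize(c["pixels"][140:340,340:540,::-1],None,fx=2,fy=2)]))
E
```

```text
caps [0.614 0.029 0.045] [319. 170.]
grey [0.441 0.216 0.045] [388. 201.]
runner [ 0.568 -0.31   0.1  ] [352. 117.]
runner [ 0.556 -0.25   0.2  ] [354.  87.]
runner [ 0.544 -0.19   0.3  ] [357.  53.]
runner [ 0.532 -0.13   0.4  ] [360.  13.]
runner [ 0.521 -0.07   0.5  ] [364. -32.]
runner [ 0.568 -0.266  0.1  ] [350. 121.]
runner [ 0.556 -0.211  0.2  ] [353.  90.]
runner [ 0.544 -0.156  0.3  ] [356.  54.]
runner [ 0.532 -0.101  0.4  ] [359.  14.]
runner [ 0.52  -0.046  0.5  ] [363. -33.]
[-9.53 -5.18  0.23]
```

View pics/crop.png

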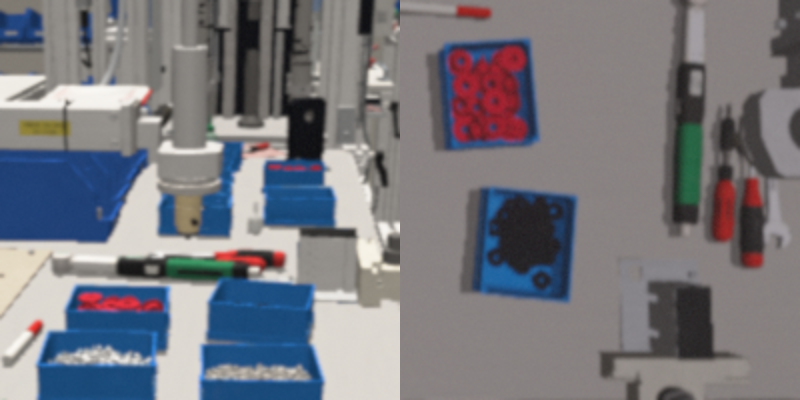

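The crop shows the runner's tip at y ≈ -0.3, well clear of the caps box at (0.614, 0.029).

>>> step_arm([
  [[-0.8, -0.43, 0], 0],
  [[-1.7, -0.93, 0], 0],
  [[-2.6, -1.42, 0], 0],
  [[-3.5, -1.9, 0], 0],
  [[-4.4, -2.4, 0], 0],
  [[-5.3, -2.9, 0], 0],
  [[-6.2, -3.38, 0], 0],
  [[-7.1, -3.87, 0], 0],
  [[-8.0, -4.36, 0], 0],
  [[-8.8, -4.8, 0], 0],
], hand=255, squeeze=10)

```text
time: 1.6
tool_pos: [0.5764, 0.0634, 0.2437]
tool_rot: [3.141, 0.0, 2.832]
contact_force: [0.1, 1.7, 0.4]
opening: 0.0008
grip_force: 0.0
```

```bash
python3 - <<'E'
from cell import robot
from h import *
s=robot.observe();print(s['time'],s['tool_pos'],s['tool_rot'],s['opening'],units(s,[.613,.029,.09]))
cv2.imwrite("pics/t2.png",robot.read_camera("top")["pixels"][:,:,::-1])
E
```

```text
1.6 [0.57635597 0.06338501 0.24367155] [3.14136139e+00 2.02669689e-04 2.83199153e+00] 0.000838489423135025 [-0.76 -0.36  2.56]
```

View pics/t2.png

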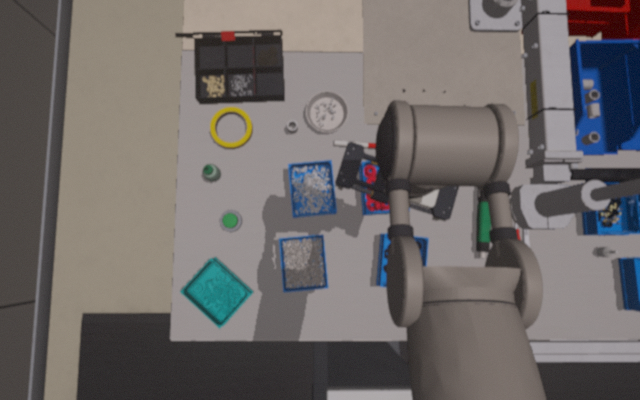

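The hand is approaching the caps box and stays clear of the runner, whose tube is at y ≈ -0.27. I'll centre over the box, descend and dwell.

>>> step_arm([
  [[-0.5, -0.25, 0], 0],
  [[-0.76, -0.36, 0.4], 0],
  [[-0.76, -0.36, 1.0], 0],
  [[-0.76, -0.36, 1.6], 0],
  [[-0.76, -0.36, 2.2], 0],
  [[-0.76, -0.36, 2.5], 0],
  [[-0.76, -0.36, 2.56], 0],
  [[-0.76, -0.36, 2.56], 0],
  [[-0.76, -0.36, 2.56], 0],
])

```text
time: 2.78
tool_pos: [0.6126, 0.0309, 0.0913]
tool_rot: [3.141, 0.002, 2.833]
contact_force: [0.3, -0.7, 0.2]
opening: 0.0005
grip_force: 0.0
```

```bash
python3 - <<'E'
from cell import robot
from h import *
s=robot.observe();print(s['time'],s['tool_pos'],units(s,[.613,.029,.09]))
a=robot.read_camera("side")["pixels"][100:260,230:430,::-1]
b=robot.read_camera("wrist")["pixels"][:,:,::-1]
cv2.imwrite("pics/s3.png",np.hstack([cv2.resize(a,(400,320)),cv2.resize(b,(400,320))]))
E
```

```text
2.775 [0.61256895 0.03094557 0.09129713] [-0.02 -0.03  0.02]
```

View pics/s3.png

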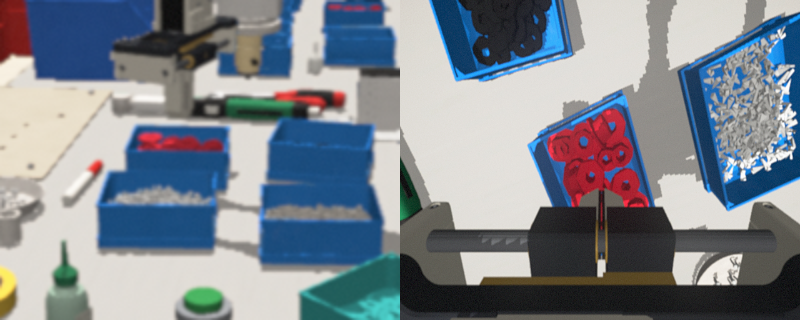

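The fingertips are centred just above the caps box. I'll dwell there, then lift and move across to the black box.

>>> step_arm([
  [[0, 0, 0], 0],
  [[0, 0, 0], 0],
  [[0, 0, 0], 0],
  [[0, 0, 0], 0],
  [[0, 0, 0], 0],
  [[0, 0, 0], 0],
  [[0, 0, 0], 0],
  [[0, 0, 0], 0],
  [[0, 0, 0], 0],
  [[0, 0, 0], 0],
])

```text
time: 4.12
tool_pos: [0.6119, 0.0309, 0.0901]
tool_rot: [3.142, 0.0, 2.833]
contact_force: [-0.7, 0.1, -0.3]
opening: 0.0002
grip_force: 0.0
```

>>> step_arm([
  [[0, 0, 0], 0],
  [[0, 0, -0.7], 0],
  [[0, 0, -1.5], 0],
  [[0.8, -0.47, -1.8], 0],
  [[1.6, -0.94, -1.8], 0],
  [[2.2, -1.3, -1.8], 0],
  [[2.49, -1.46, -1.6], 0],
  [[2.49, -1.46, -1.0], 0],
  [[2.49, -1.46, -0.4], 0],
  [[2.49, -1.46, 0], 0],
])

```text
time: 5.38
tool_pos: [0.4425, -0.0071, 0.089]
tool_rot: [-3.142, -0.001, 2.833]
contact_force: [-1.0, 0.2, -0.4]
opening: 0.0007
grip_force: 0.0
```

>>> step_arm([
  [[0, 0, 0], 0],
  [[0, 0, 0], 0],
  [[0, 0, 0], 0],
])

```text
time: 5.75
tool_pos: [0.4437, -0.0073, 0.0912]
tool_rot: [3.141, 0.002, 2.833]
contact_force: [0.5, -0.0, 0.7]
opening: 0.0006
grip_force: 0.0
```

```bash
python3 - <<'E'
from cell import robot
from h import *
s=robot.observe();print(s['time'],s['tool_pos'],units(s,[.444,-.009,.09]))
a=robot.read_camera("side")["pixels"][100:260,280:480,::-1]
b=robot.read_camera("wrist")["pixels"][:,:,::-1]
cv2.imwrite("pics/s4.png",np.hstack([cv2.resize(a,(400,320)),cv2.resize(b,(400,320))]))
E
```

```text
5.75 [ 0.44374283 -0.00725944  0.09120482] [-0.01 -0.03  0.02]
```

View pics/s4.png

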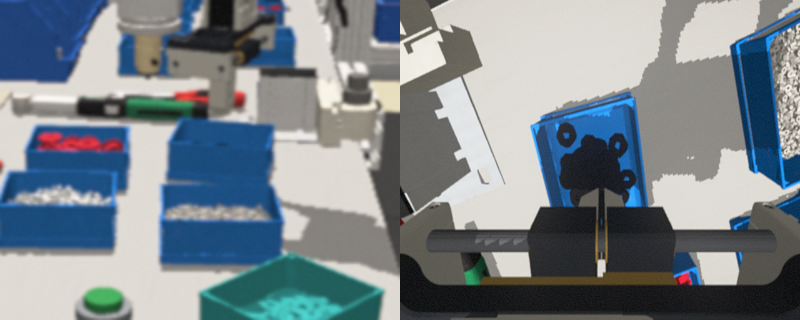

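The fingertips are centred over the black rings. I'll dwell, then rise well up and cross to the button.

>>> step_arm([
  [[0, 0, 0], 0],
  [[0, 0, 0], 0],
  [[0, 0, 0], 0],
  [[0, 0, 0], 0],
  [[0, 0, 0], 0],
  [[0, 0, 0], 0],
  [[0, 0, 0], 0],
  [[0, 0, 0], 0],
  [[0, 0, 0], 0],
  [[0, 0, 0], 0],
])

```text
time: 7.1
tool_pos: [0.443, -0.0071, 0.0901]
tool_rot: [3.141, 0.0, 2.833]
contact_force: [0.9, 0.4, 0.9]
opening: 0.0006
grip_force: 0.0
```

>>> step_arm([
  [[0, 0, -0.8], 0],
  [[0, 0, -1.7], 0],
  [[0, 0, -2.4], 0],
  [[0.06, 0.8, -2.6], 0],
  [[0.13, 1.7, -2.6], 0],
  [[0.2, 2.7, -2.6], 0],
  [[0.27, 3.7, -2.6], 0],
  [[0.34, 4.7, -2.6], 0],
  [[0.42, 5.7, -2.6], 0],
  [[0.49, 6.6, -2.6], 0],
])

```text
time: 8.35
tool_pos: [0.5353, 0.3812, 0.2459]
tool_rot: [-3.142, -0.0, 2.833]
contact_force: [1.4, -1.0, -0.2]
opening: 0.0006
grip_force: 0.0
```

>>> step_arm([
  [[0, 0.14, 0.4], 0],
  [[0, 0.14, 1.2], 0],
  [[0, 0.14, 1.8], 0],
  [[0, 0.14, 2.0], 0],
  [[0, 0.14, 2.0], 0],
  [[0, 0.14, 2.0], 0],
])

```text
time: 9.1
tool_pos: [0.5388, 0.3875, 0.1281]
tool_rot: [3.139, 0.002, 2.833]
contact_force: [0.6, -0.2, -0.8]
opening: 0.0004
grip_force: 0.0
```

```bash
python3 - <<'E'
from cell import robot
from h import *
s=robot.observe();print(s['time'],s['tool_pos'],units(s,[.539,.387,.039]))
a=robot.read_camera("side")["pixels"][140:300,230:430,::-1]
w=robot.read_camera("wrist");b=w["pixels"][:,:,::-1]
print(w["intrinsics"])
cv2.imwrite("pics/s5.png",np.hstack([cv2.resize(a,(400,320)),cv2.resize(b,(400,320))]))
E
```

```text
9.1 [0.53882275 0.38752963 0.12814315] [-0.   -0.01  1.49]
[[315.26511275   0.         321.98022155]
 [  0.         315.26511275 197.01879015]
 [  0.           0.           1.        ]]
```

View pics/s5.png

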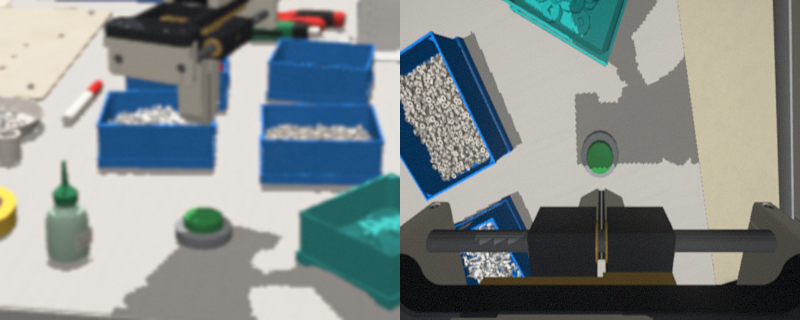

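The button is right below; the wrist view has it about 3 mm toward tool +x, so I'll correct that and press slowly.

>>> step_arm([
  [[0.03, 0, 0.6], 0],
  [[0.03, 0, 1.1], 0],
  [[0.03, 0, 1.35], 0],
  [[0.03, 0, 1.45], 0],
  [[0.03, 0, 1.5], 0],
  [[0.03, 0, 1.55], 0],
  [[0.03, 0, 1.57], 0],
  [[0.03, 0, 1.57], 0],
])

```text
time: 10.2
tool_pos: [0.5367, 0.3879, 0.0333]
tool_rot: [3.14, 0.001, 2.833]
contact_force: [-2.0, -1.9, 6.2]
opening: 0.0003
grip_force: 3.1
```

>>> step_arm([
  [[0, 0, 0.02], 0],
  [[0, 0, 0.04], 0],
  [[0, 0, 0.04], 0],
  [[0, 0, 0.04], 0],
])

```text
time: 10.7
tool_pos: [0.5367, 0.388, 0.033]
tool_rot: [3.14, 0.002, 2.833]
contact_force: [-6.0, -4.5, 18.1]
opening: 0.0008
grip_force: 9.2
```

The press hit the bottom stop: the force climbed to 18 N while the height stayed the same. Letting go and rising.

>>> step_arm([
  [[0, 0, -0.2], 0],
  [[0, 0, -0.6], 0],
  [[0, 0, -1.2], 0],
  [[0, 0, -2.0], 0],
  [[0, 0, -2.8], 0],
  [[0, 0, -3.2], 0],
  [[0, 0, -3.2], 0],
  [[0, 0, -3.2], 0],
  [[0, 0, -3.2], 0],
])

```text
time: 11.82
tool_pos: [0.5356, 0.3873, 0.2196]
tool_rot: [-3.139, -0.002, 2.833]
contact_force: [0.2, -0.3, 0.1]
opening: 0.0003
grip_force: 0.0
```

```bash
python3 - <<'E'
from cell import robot
from h import *
s=robot.observe();print(s['time'],s['tool_pos'],s['contact_force'],abs(s['qvel']).max())
cv2.imwrite("pics/s6.png",robot.read_camera("side")["pixels"][:,:,::-1])
E
```

```text
11.825 [0.53558717 0.38728399 0.21956842] [ 0.15189476 -0.30515349  0.08295071] 0.008570362075951602
```

View pics/s6.png

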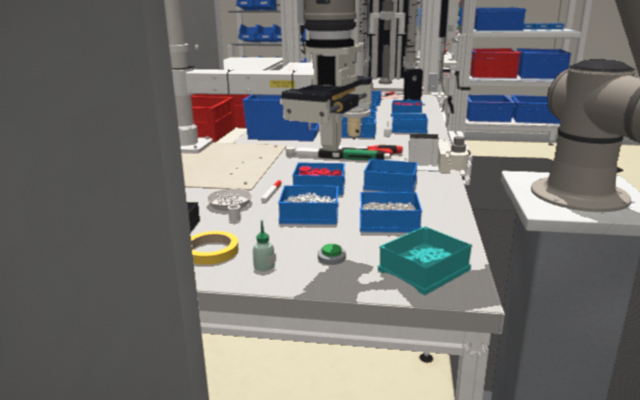

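The hand is clear above the button at (331,250), which has come back up. The boxes and the other items are where they were.

```bash
python3 -c "
from cell import robot
print(robot.hand_in())"
```

```text
the job is handed in; nothing more can be done
None
```

I pointed at the red caps box and then the black rings box for over a second each, pressed the green button fully down and let go, and handed the job in at about 12 s with nothing else touched.

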